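# Put the lid back on the date tub

## Robot

A 7-joint arm with a two-finger parallel gripper is mounted at the origin on the work surface. World frame = base frame: x ahead of the robot, y to its left, z up, the work surface at z = 0. Lengths are in m, angles in rad, forces in N, time in s.
With the tool pointing down it reaches from about 0.425 to 0.925 m from the base axis. Payload 6.8 kg.
Tool frame: the origin (TCP) lies midway between the tips of the shut fingers; the grasp point (between the pads) lies 19 mm behind it; z points along the fingers, y is the line along which they close (so a half turn about z gives the same grasp; the last joint's range is limited). The gripper opens to 85 mm and grips with 20 to 120 N. Pads are 22 mm wide; open, the fingers measure 114 mm over their backs; the gripper's body (76 mm by 85 mm) begins 54 mm behind the grasp point. The pads swing forward as they close: fully open they stand 13 mm farther back than shut.
Start: joints at [1.23, 0.477, 0.022, 1.555, -0.011, 1.109, -0.083], TCP at [0.156, -0.657, 0.231] pointing down, gripper open.
Joint ranges: [-2.96, 2.96], [-0.34, 2.1], [-1.41, 1.46], [0.24, 2.44], [-1.37, 4.51], [0.17, 1.92], [-2.96, 2.96]. Speed limits (rad/s): [2.39, 2.39, 3.14, 3.14, 3.14, 3.14, 3.14].

## Interface

Orientations are given as a unit quaternion [w, x, y, z].
In Python, from station import * gives the robot as it stands.
- The arm moves only by the shell command python3 -m creep 'ROWS' [FORCE]. ROWS is JSON, a list of rows, each a list of 7 numbers: the gripper command: -1 is shut, 1 is fully open, values between are in proportion, then the shift along the world's x, y, z in mm, then the turn, a rotation vector about the world's x, y, z in rad. A call has 1 to 5 rows; each row shifts and turns the commanded pose from where the row before left it; what a row does not reach is not made up. A row lasts 1/8 s, in which the tool goes at most 62.5 mm and 10.7 degrees, less where a joint would pass 70% of its speed; a pose out of reach is approached as far as the arm can. A call is refused whole if a number of a shift passes 62.5 or a number of a turn 0.188, either way. A call with a gripper value outside its range is refused whole. The fingers move at their own pace and stop on an object; FORCE is the grip in N (left out, the last holds). Time passes only in rows, so rows that do not move let the fingers close. It gives the time, the measured TCP pose, the force, the opening and the grip force at its end, in the units of the state.
- get_obs(): the state, without advancing time (a new reading comes with each control period).
- read_camera(name): name is "scene" or "side" or "wrist"; returns (picture, depth): 384x512x3 uint8, red, green, blue; 384x512 float32, m along the optical axis (not along the pixel's ray), 0 where there is no reading.
- camera_params(name): a dict with "intrinsics" (3x3 intrinsics, pixels), "cam_to_world" (4x4, takes a point from camera to world coordinates); the wrist camera has in their place "mount" (4x4, takes a point from camera to tool coordinates, whose origin is the TCP and whose axes are the flange's). Camera axes: x right, y up, looking along -z (the intrinsics and any distortion apply to the point x, -y, -z); pixel columns grow to the right and rows downward; lengths in m; the calibration is good to about 2 mm. A picture is of the moment at which its call begins: read the wrist's pose just before it. camera_params takes no time and is no camera call.
- hand_in(): hands the job in; it is judged then, once.
The state is a dict: "t": time; "q": joint angles; "joint_vel": joint speeds; "joint_torque": joint torques, N m; "eef_pos": TCP position; "tool_rot": TCP orientation; "contact_force": force on the tool from outside, world axes, zero at the start; "torque": the same for the moment, N m; "gripper_width": opening from 0.0 (shut) to 1.0 (fully open); "grasp_force": force on a finger pad.
Only numpy, scipy, OpenCV 4.12 (cv2) and the standard library are available. Lean on these libraries where they do the work, as an engineer would, in place of code of your own. Each camera call takes 0.05 s, during which the arm holds its last target. There are 200 camera calls.

## Task

Close the wide date tub: lift the round lid out of the rack, lay it flat on the clear bench with its knob up and let go of it. Then pick it up again and lower it gently onto the wide tub, without dropping it, so that it sits fully down and level. Leave the tub, the narrow tub, the wooden board, the scoop and the knife cup where they stand.

Things in the scene. Friction and masses are not known exactly. Their poses are not given: they have to be found in the camera images.
- lid: Round white lid, 124 mm diameter: 5 mm top plate, skirt 10 mm deep below it (inside 118 mm; edge 15 mm thick in all), round knob 30 mm wide, 30 mm high on top. Origin: centre of the skirt's lower edge; z axis towards the knob (plate top z = 15, knob z = 15 to 45 mm). Starts on edge in a rack slot, z about level, knob facing away from the robot, top edge 136 mm above the bench. 0.16 kg.
- tub: The wide, open white round tub holding dates. Outer diameter 110 mm, 95 mm high, wall 4 mm. Origin: centre of the underside; z up. The lid's skirt goes over its rim with 3 to 4 mm of play all round; seated, the lid's origin is 85 mm above the tub's. It may stand nearer or farther than the narrow tub.
- jar: The narrow open white round tub, also holding dates, bystander. Outer diameter 84 mm, 90 mm high. Origin: centre of the underside; z up.
- rack: Fixed wooden lid rack, 170 x 140 mm, walls up to 47 mm above the bench. Two slots, 19 mm wide, run along its y axis at x = -45 and +45 mm; their floor is 12 mm above the bench. Origin: centre of the underside.
- board: Wooden board standing on edge in the rack's other slot, bystander: 15 mm thick (x from 0 to 15 mm), 120 mm wide (y), 100 mm tall (z), its top about 129 mm above the bench. Origin: middle of the lower edge of its near face.
- scoop: Aluminium scoop lying on the bench, bystander, 160 mm long, 44 mm high. Origin: on the bench under its middle; x axis along it.
- knife_cup: Grey cup holding knives, bystander, 72 mm diameter, 140 mm high with the knives. Origin: centre of the underside.
Mind the look-alikes: they are no part of the job. Leave any green look-alike of the lid alone. Leave any pink look-alike of the tub alone.

How it is judged:
On the way:
1. the lid lies flat on the bench, knob up, let go (angle between lid's own z axis and vertical below 0.1 rad and height (world z) of lid below 0.012 m and contact force between the fingers and lid below 0.1 N), for 0.2 s.
At the end, for the whole second after the job is handed in: The lid is at rest on the wide tub, knob up: origin 81 to 88.5 mm above the tub's and within 6 mm of its axis, level within 0.04 rad. The tub is upright on the bench (0.04 rad); tub, narrow tub, board, scoop and knife cup are within 40 mm of their starts (z of lid in the frame of tub between 0.081 and 0.0885 m and horizontal distance between lid and tub below 0.006 m and angle between each of lid, tub's own z axis and vertical below 0.04 rad and height (world z) of tub below 0.01 m and distance of each of tub, jar, board, scoop, knife_cup from where it was at the start of the episode below 0.04 m and linear speed of lid below 0.02 m/s and angular speed of lid below 0.2 rad/s); the robot touches nothing.
It fails at once if the lid is let go more than 20 mm above its seat over the wide tub (dropped on) (horizontal distance between lid and tub below 0.09 m and z of lid in the frame of tub above 0.105 m and contact force between the fingers and lid below 0.05 N).
It fails at once if the narrow tub, board, scoop or knife cup is moved by more than 40 mm, or the narrow tub or the knife cup is tipped over (distance of any of jar, board, scoop, knife_cup from where it was at the start of the episode above 0.04 m or angle between any of jar, knife_cup's own z axis and vertical above 0.5 rad).
It fails at once if the wide tub is moved by more than 40 mm or tipped over (distance of tub from where it was at the start of the episode above 0.04 m or angle between tub's own z axis and vertical above 0.5 rad).
It also fails if it takes over 48 s, if anything falls off the work surface, if the arm or the gripper's body presses on something with over 40 N, if the wrist force passes 120 N, or if a joint passes its speed limit or range.

## Working session

There is one attempt and no reset: what is moved stays moved. The work goes in short steps, Python scripts to look and compute and a shell command to move; the robot and the scene stay as the last step left them, time stands still between calls to the robot, and variables do not carry over. Pictures are saved under pics/ and viewed, at most 10 in all, crops included, and the job is handed in when it is done.

```bash
mkdir -p pics; ls
cat > h.py <<'E'
from station import *
import numpy as np, cv2
def grab(n):
    o=get_obs(); im,d=read_camera(n); p=camera_params(n)
    K=np.array(p["intrinsics"])
    if n=="wrist":
        from scipy.spatial.transform import Rotation as R
        q=o["tool_rot"]; T=np.eye(4); T[:3,:3]=R.from_quat([q[1],q[2],q[3],q[0]]).as_matrix(); T[:3,3]=o["eef_pos"]
        C=T@np.array(p["mount"])
    else: C=np.array(p["cam_to_world"])
    return im,d,K,C,p
def pts(d,K,C):
    v,u=np.indices(d.shape)
    c=np.stack([(u-K[0,2])/K[0,0]*d,-(v-K[1,2])/K[1,1]*d,-d,np.ones_like(d)],-1)
    w=(c@C.T)[...,:3]; w[d<=0]=np.nan
    return w
E
python3 - <<'E'
from h import *
for n in("scene","side"):
    im,d,K,C,p=grab(n); cv2.imwrite(f"pics/{n}0.png",im[...,::-1]); np.savez(f"{n}0.npz",im=im,d=d,K=K,C=C)
    print(n,K.tolist(),C.round(3).tolist(),[k for k in p],(d>0).mean())
print(get_obs())
E
```

```text
pics
scene [[381.9197365785631, 0.0, 254.0673759857005], [0.0, 381.9197365785631, 197.35566036703403], [0.0, 0.0, 1.0]] [[0.865, -0.305, 0.398, 0.969], [0.501, 0.535, -0.68, -0.826], [-0.006, 0.788, 0.616, 0.8], [0.0, 0.0, 0.0, 1.0]] ['intrinsics', 'cam_to_world'] 0.9958038330078125
side [[481.19707504992624, 0.0, 261.5176363801369], [0.0, 481.19707504992624, 189.33419868416217], [0.0, 0.0, 1.0]] [[-0.97, 0.143, -0.196, 0.211], [-0.243, -0.595, 0.767, 1.14], [-0.007, 0.791, 0.612, 0.991], [0.0, 0.0, 0.0, 1.0]] ['intrinsics', 'cam_to_world'] 0.9918975830078125
{'t': 0.1, 'q': array([ 1.22994738,  0.47773765,  0.02234651,  1.55634128, -0.01152481,
        1.10931371, -0.08308761]), 'joint_vel': array([-0.00049041, -0.00114362, -0.00128932, -0.0028686 ,  0.00068457,
        0.00028234,  0.00179712]), 'joint_torque': array([ 5.41681584e-03, -5.97759533e+01,  1.61412813e+00, -2.81952453e+01,
        1.27627634e-02,  5.04481955e-03,  3.58564080e-05]), 'eef_pos': array([ 0.15556135, -0.65627991,  0.23041423]), 'tool_rot': array([-8.22936042e-04,  9.93234735e-01,  1.16120895e-01, -1.47495182e-04]), 'contact_force': array([-0.53786289, -0.49803491, -0.17321906]), 'torque': array([-0.05596067, -0.02571397,  0.00064332]), 'grasp_force': 0.0, 'gripper_width': 1.0047207896127601}
```

View pics/scene0.png

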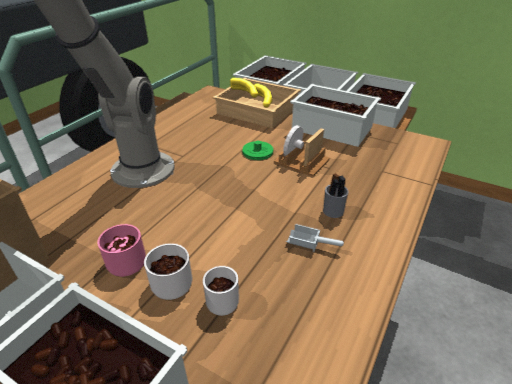

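View pics/side0.png

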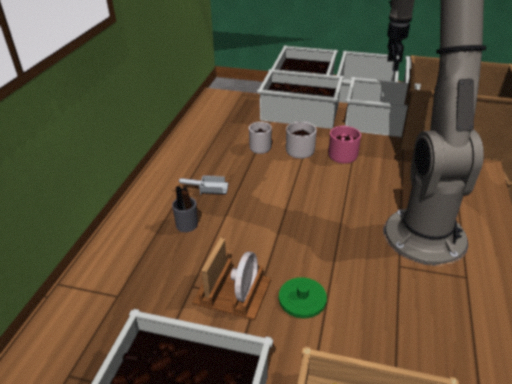

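The scene view shows the wide tub at (170,272), the narrow tub at (222,290), the pink tub at (122,250), the lid on edge at (293,140) and the green lid at (257,150). The side view shows the lid at (246,277), its knob pointing at the board at (215,268), the wide tub at (301,140) and the narrow tub at (260,138).

```bash
cat > m.py <<'E'
from h import *
def circ(x,y):
    A=np.c_[x,y,np.ones_like(x)]; s=np.linalg.lstsq(A,x*x+y*y,rcond=None)[0]
    return s[0]/2,s[1]/2,np.sqrt(s[2]+s[0]**2/4+s[1]**2/4)
for n,boxes in {"scene":dict(wide=(140,235,196,305),nar=(198,260,246,320),lid=(278,122,312,166)),
          "side":dict(wide=(280,115,320,162),nar=(245,118,275,156),lid=(228,246,264,306))}.items():
    z=np.load(n+"0.npz"); w=pts(z["d"],z["K"],z["C"]); hsv=cv2.cvtColor(z["im"],cv2.COLOR_RGB2HSV)
    m=(hsv[...,1]<50)&(hsv[...,2]>90)
    for k,(a,b,c,d) in boxes.items():
        P=w[b:d,a:c][m[b:d,a:c]]; P=P[np.isfinite(P).all(1)]; P=P[P[:,2]>.02]
        top=np.percentile(P[:,2],98); 
        if k!="lid":
            Q=P[P[:,2]>top-.008]; print(n,k,len(P),"top",top.round(4),"circ",np.round(circ(Q[:,0],Q[:,1]),4))
        else:
            print(n,k,len(P),"z",np.percentile(P[:,2],[1,50,99]).round(4),"mean",P.mean(0).round(4),"lo",np.percentile(P,2,0).round(4),"hi",np.percentile(P,98,0).round(4))
            # fit dominant plane
            rng=np.random.default_rng(0);best=0
            for _ in range(300):
                t=P[rng.choice(len(P),3,0)]; nn=np.cross(t[1]-t[0],t[2]-t[0]); 
                if np.linalg.norm(nn)<1e-9: continue
                nn/=np.linalg.norm(nn); I=abs((P-t[0])@nn)<.003
                if I.sum()>best: best=I.sum();B=I
            Q=P[B]; c0=Q.mean(0); nn=np.linalg.svd(Q-c0)[2][2]; print("plane",best,nn.round(3),c0.round(4),"lo",np.percentile(Q,1,0).round(4),"hi",np.percentile(Q,99,0).round(4))
    mb=(hsv[...,0]>8)&(hsv[...,0]<25)
    a,b,c,d=(270,120,335,175) if n=="scene" else (190,235,275,315)
    P=w[b:d,a:c].reshape(-1,3); P=P[np.isfinite(P).all(1)]
    for lo,hi in((.085,.145),(.03,.055)):
        Q=P[(P[:,2]>lo)&(P[:,2]<hi)]; print(n,"rack zone",lo,len(Q),np.percentile(Q,[2,50,98],0).round(3).tolist())
E
python3 m.py
```

```text
scene wide 1448 top 0.0946 circ [ 0.4487 -0.3703  0.0527]
scene nar 1062 top 0.0901 circ [ 0.5984 -0.3533  0.0397]
scene lid 492 z [0.0213 0.0818 0.1361] mean [0.4521 0.3823 0.0803] lo [0.3643 0.2848 0.0227] hi [0.4931 0.5653 0.1341]
plane 219 [-0.996  0.073  0.051] [0.4657 0.3368 0.0936] lo [0.4595 0.2845 0.0507] hi [0.4715 0.4018 0.1344]
scene rack zone 0.085 471 [[0.452, 0.281, 0.086], [0.535, 0.33, 0.111], [0.554, 0.402, 0.134]]
scene rack zone 0.03 540 [[0.356, 0.271, 0.031], [0.475, 0.364, 0.044], [0.564, 0.566, 0.054]]
side wide 972 top 0.0946 circ [ 0.4463 -0.3671  0.053 ]
side nar 505 top 0.0896 circ [ 0.597  -0.3496  0.0401]
side lid 652 z [0.0217 0.0807 0.1368] mean [0.4592 0.3515 0.0833] lo [0.4448 0.2885 0.0223] hi [0.4894 0.4095 0.1361]
plane 378 [-0.993  0.091  0.07 ] [0.4574 0.3439 0.0732] lo [0.4477 0.2878 0.0211] hi [0.4672 0.4083 0.1364]
side rack zone 0.085 844 [[0.451, 0.289, 0.086], [0.532, 0.357, 0.118], [0.55, 0.405, 0.136]]
side rack zone 0.03 826 [[0.431, 0.282, 0.031], [0.468, 0.361, 0.044], [0.559, 0.417, 0.054]]
```

```bash
python3 - <<'E'
from h import *
z=np.load("scene0.npz"); w=pts(z["d"],z["K"],z["C"])
for k,(a,b,c,d) in dict(cup=(318,170,350,222),scoop=(285,222,348,255),green=(240,138,274,162)).items():
    P=w[b:d,a:c].reshape(-1,3); P=P[np.isfinite(P).all(1)]; P=P[P[:,2]>.008]; print(k,np.percentile(P,[3,50,97],0).round(3).tolist())
E
python3 -m creep '[[1,50,50,0,0,0,0.09],[1,50,50,0,0,0,0.09],[1,50,50,0,0,0,0.09],[1,50,50,0,0,0,0.09],[1,50,50,0,0,0,0.09]]' 60
python3 -c "
from station import *;print(get_obs()['q'].round(3))"
```

```text
cup [[0.682, 0.088, 0.014], [0.716, 0.105, 0.072], [0.745, 0.15, 0.135]]
scoop [[0.649, -0.091, 0.009], [0.701, -0.048, 0.03], [0.789, -0.027, 0.042]]
green [[0.263, 0.264, 0.01], [0.324, 0.312, 0.015], [0.373, 0.376, 0.043]]
t: 0.72
eef_pos: [0.3777, -0.4341, 0.2311]
tool_rot: [-0.0, 0.942, 0.336, -0.0]
contact_force: [0.8, -2.2, -0.5]
gripper_width: 0.999
grasp_force: 0.0
[ 0.89   0.323 -0.178  1.789  0.066  1.036 -0.198]
```

```bash
python3 -m creep '[[1,30,50,0,0,0,0.081],[1,30,50,0,0,0,0.081],[1,30,50,0,0,0,0.081],[1,30,50,0,0,0,0.081],[1,30,50,0,0,0,0.081]]' 60 >/dev/null
python3 -m creep '[[1,0,60,0,0,0,0.081],[1,0,60,0,0,0,0.081],[1,0,60,0,0,0,0.081],[1,0,60,0,0,0,0.081],[1,-20,50,0,0,0,0.081]]' >/dev/null
python3 -m creep '[[1,-30,50,0,0,0,0],[1,-25,50,0,0,0,0],[1,-21,50,0,0,0,0],[1,0,0,0,0,0,0]]'
python3 - <<'E'
from h import *
print(get_obs()['q'].round(3),get_obs()['eef_pos'])
im,d,K,C,p=grab("wrist"); cv2.imwrite("pics/w1.png",im[...,::-1]); np.savez("w1.npz",im=im,d=d,K=K,C=C)
w=pts(d,K,C); P=w.reshape(-1,3); P=P[np.isfinite(P).all(1)]; 
Q=P[(P[:,2]>.10)&(P[:,2]<.15)]; print(np.percentile(Q,[2,50,98],0).round(3).tolist())
hsv=cv2.cvtColor(im,cv2.COLOR_RGB2HSV); m=(hsv[...,1]<60)&(hsv[...,2]>90)
P=w[m]; P=P[np.isfinite(P).all(1)]; P=P[(P[:,0]>.42)&(P[:,0]<.52)&(P[:,1]>.26)&(P[:,1]<.43)]
for a,b in((.12,.128),(.128,.133),(.133,.14),(.06,.09)):
    Q=P[(P[:,2]>a)&(P[:,2]<b)]; print(a,len(Q),np.percentile(Q,[3,50,97],0).round(4).tolist() if len(Q) else"")
    if len(Q)>20:
        for lo,hi in((.3,.33),(.33,.36),(.36,.39)):
            S=Q[(Q[:,1]>lo)&(Q[:,1]<hi)]
            if len(S)>5: print("  ",lo,np.percentile(S[:,0],[3,97]).round(4))
E
```

```text
t: 2.48
eef_pos: [0.4281, 0.2586, 0.2316]
tool_rot: [-0.001, 0.731, 0.682, 0.001]
contact_force: [0.4, -0.2, -0.2]
gripper_width: 0.999
grasp_force: 0.0
[-0.064  0.26  -0.7    1.929  0.193  1.02  -0.918] [0.42806954 0.2585668  0.23157728]
[[0.452, 0.286, 0.102], [0.534, 0.347, 0.129], [0.549, 0.396, 0.137]]
0.12 520 [[0.4498, 0.3048, 0.1205], [0.4595, 0.3786, 0.1243], [0.4682, 0.389, 0.1277]]
   0.3 [0.4492 0.4635]
   0.36 [0.4545 0.4686]
0.128 607 [[0.4513, 0.3157, 0.1282], [0.4599, 0.3666, 0.1312], [0.4678, 0.3785, 0.1328]]
   0.3 [0.4506 0.4654]
   0.36 [0.4546 0.4681]
0.133 1190 [[0.4526, 0.3271, 0.1332], [0.4596, 0.3475, 0.1357], [0.4673, 0.3666, 0.1379]]
   0.3 [0.4514 0.4644]
   0.33 [0.4527 0.4673]
   0.36 [0.4539 0.4676]
0.06 808 [[0.4463, 0.2887, 0.061], [0.4816, 0.3456, 0.0849], [0.4924, 0.4058, 0.0886]]
   0.3 [0.4557 0.4561]
   0.33 [0.4572 0.4925]
   0.36 [0.4585 0.4597]
```

View pics/w1.png

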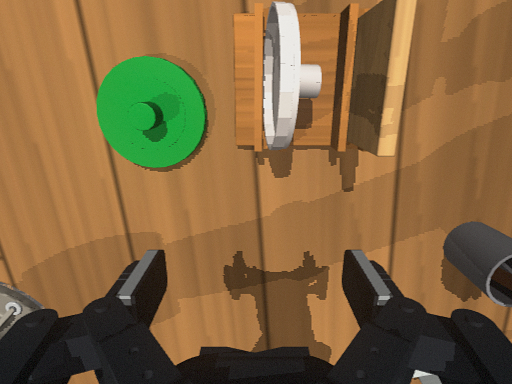

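Wrist view: the lid is seen edge-on at (282,75), its knob at (312,82), the board at (395,75) and the green lid at (152,110). I'm going over the lid rim with the fingers half open.

```bash
python3 -m creep '[[0,16,44,0,0,0.07,0],[0,16,44,0,0,0,0],[0,0,0,0,0,0,0]]' 60
python3 - <<'E'
from h import *
im,d,K,C,p=grab("wrist"); cv2.imwrite("pics/w2.png",im[...,::-1]); np.savez("w2.npz",im=im,d=d,K=K,C=C)
w=pts(d,K,C); hsv=cv2.cvtColor(im,cv2.COLOR_RGB2HSV); m=(hsv[...,1]<60)&(hsv[...,2]>90)
P=w[m]; P=P[np.isfinite(P).all(1)]; P=P[(P[:,0]>.42)&(P[:,0]<.52)&(P[:,1]>.26)&(P[:,1]<.43)]
for a,b in((.125,.132),(.132,.14)):
    Q=P[(P[:,2]>a)&(P[:,2]<b)]; print(a,len(Q),np.percentile(Q,[3,50,97],0).round(4).tolist() if len(Q) else"")
print(get_obs()['eef_pos'],get_obs()['q'].round(3))
E
```

```text
t: 2.9
eef_pos: [0.4636, 0.3439, 0.2305]
tool_rot: [-0.025, 0.733, 0.679, -0.026]
contact_force: [-0.4, -0.3, -1.2]
gripper_width: 0.499
grasp_force: 0.0
0.125 458 [[0.4517, 0.3125, 0.1253], [0.461, 0.3724, 0.1295], [0.4686, 0.3824, 0.1319]]
0.132 969 [[0.4527, 0.3241, 0.1322], [0.4599, 0.3486, 0.1354], [0.4673, 0.37, 0.1376]]
[0.46327355 0.3419083  0.23040531] [-0.195  0.431 -0.687  1.719  0.237  1.141 -1.026]
```

```bash
python3 -m creep '[[0,-4,4,-30,0,0,0],[0,0,0,-30,0,0,0],[0,0,0,-30,0,0,0],[0,0,0,-27,0,0,0],[0,0,0,0,0,0,0]]' 60
python3 -m creep '[[-1,0,0,0,0,0,0],[-1,0,0,0,0,0,0],[-1,0,0,0,0,0,0],[-1,0,0,0,0,0,0]]' 90
```

```text
t: 3.58
eef_pos: [0.4582, 0.3427, 0.1124]
tool_rot: [-0.023, 0.734, 0.678, -0.028]
contact_force: [0.5, 0.5, 0.3]
gripper_width: 0.502
grasp_force: 0.0
t: 4.08
eef_pos: [0.4601, 0.3467, 0.1157]
tool_rot: [-0.023, 0.734, 0.678, -0.024]
contact_force: [2.4, -1.1, 6.5]
gripper_width: 0.146
grasp_force: 87.9
```

```bash
python3 -m creep '[[-1,0,0,15,0,0,0],[-1,0,0,25,0,0,0],[-1,0,0,40,0,0,0],[-1,0,0,50,0,0,0],[-1,0,0,50,0,0,0]]'
python3 - <<'E'
from h import *
im,d,K,C,p=grab("wrist"); cv2.imwrite("pics/w3.png",im[...,::-1])
print(get_obs()['q'].round(3))
E
```

```text
t: 4.7
eef_pos: [0.4573, 0.3461, 0.296]
tool_rot: [-0.024, 0.733, 0.679, -0.027]
contact_force: [0.4, -0.1, -2.7]
gripper_width: 0.141
grasp_force: 87.9
[-0.184  0.365 -0.712  1.636  0.192  1.267 -1.004]
```

View pics/w3.png

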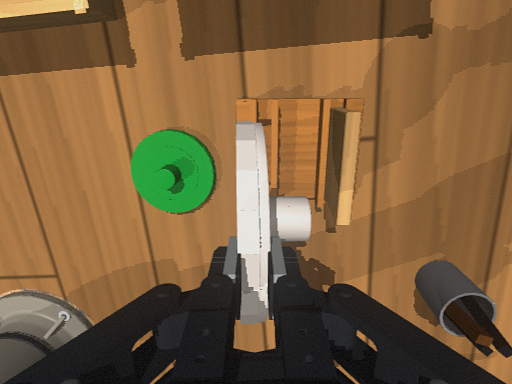

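The lid is held firmly at (255,220) with its knob at (293,218), clear of the rack. Next I carry it to clear bench at about (0.69,-0.20).

```bash
python3 -m creep '[[-1,30,-50,0,0,0,-0.02],[-1,30,-50,0,0,0,-0.02],[-1,30,-50,0,0,0,-0.02],[-1,20,-50,0,0,0,-0.02],[-1,20,-50,0,0,0,-0.02]]' >/dev/null
python3 -m creep '[[-1,10,-50,0,0,0,-0.02],[-1,10,-50,0,0,0,-0.02],[-1,10,-50,0,0,0,-0.02],[-1,5,-50,0,0,0,-0.02],[-1,0,-40,0,0,0,-0.02]]'
python3 -m creep '[[-1,0,0,-10,-0.048,-0.168,0],[-1,0,0,-10,-0.048,-0.168,0],[-1,0,0,-10,-0.048,-0.168,0],[-1,0,0,-10,-0.048,-0.168,0],[-1,0,0,-10,-0.048,-0.168,0]]'
python3 -c "
from station import *;print(get_obs()['q'].round(3))"
```

```text
t: 6.0
eef_pos: [0.623, -0.1455, 0.2941]
tool_rot: [-0.027, 0.798, 0.601, -0.023]
contact_force: [0.5, -0.0, -1.6]
gripper_width: 0.143
grasp_force: 89.1
t: 6.62
eef_pos: [0.6215, -0.1579, 0.2516]
tool_rot: [0.277, 0.76, 0.56, 0.179]
contact_force: [-0.2, -2.8, -2.2]
gripper_width: 0.146
grasp_force: 88.4
[ 0.323  0.17  -0.294  2.131  0.901  0.31  -1.047]
```

```bash
cat > kin.py <<'E'
import numpy as np, itertools
from scipy.spatial.transform import Rotation as R
from scipy.optimize import least_squares
S=[([1.22995,.47774,.02235,1.55634,-.01152,1.10931,-.08309],(.15556,-.65628,.23041),(0,.99323,.11612,0)),
([-.064,.26,-.7,1.929,.193,1.02,-.918],(.42807,.25857,.23158),(-.001,.731,.682,.001)),
([-.195,.431,-.687,1.719,.237,1.141,-1.026],(.46327,.34191,.23041),(-.025,.733,.679,-.026)),
([-.184,.365,-.712,1.636,.192,1.267,-1.004],(.4573,.3461,.296),(-.024,.733,.679,-.027)),
([.323,.17,-.294,2.131,.901,.31,-1.047],(.6215,-.1579,.2516),(.277,.76,.56,.179))]
lo=np.array([-2.96,-.34,-1.41,.24,-1.37,.17,-2.96]);hi=np.array([2.96,2.1,1.46,2.44,4.51,1.92,2.96])
def fk(q,p,s):
    h,L1,L2,T,e1,e2,y0,y5,y7=p
    M=R.from_euler('z',y0+s[0]*q[0]); x=np.array([0,0,h])
    M=M*R.from_euler('y',q[1]);M=M*R.from_euler('z',s[1]*q[2]); x=x+M.apply([e1,0,L1])
    M=M*R.from_euler('y',q[3]); x=x+M.apply([e2,0,0]); M=M*R.from_euler('z',s[2]*q[4]+y5); x=x+M.apply([0,0,L2])
    M=M*R.from_euler('y',q[5]);M=M*R.from_euler('z',s[3]*q[6]+y7); x=x+M.apply([0,0,T]); return x,M
def fit():
    best=None
    for s in itertools.product((1,-1),repeat=4):
        def f(p):
            o=[]
            for q,x,w in S:
                X,M=fk(q,p,s); o+=list((X-x)*5)+list((M.inv()*R.from_quat([w[1],w[2],w[3],w[0]])).as_rotvec())
            return np.array(o)
        for y7 in(0,1.57,3.14,-1.57):
            r=least_squares(f,[.35,.45,.45,.3,0,0,-.1,0,y7])
            if best is None or r.cost<best[0]: best=(r.cost,r.x,s)
    return best
if __name__=="__main__":
    c,p,s=fit(); print(c,p.round(4),s); np.savez("kin.npz",p=p,s=s)
    import sys
E
python3 kin.py; python3 -c "
from station import *;o=get_obs();print(o['q'].round(4),o['eef_pos'],o['tool_rot'])"
```

```text
0.0042783672918784085 [ 0.2689  0.5824  0.4723  0.3564 -0.0203  0.0039 -0.0854 -0.0032  1.4907] (-1, -1, -1, -1)
[ 0.3225  0.17   -0.2936  2.1306  0.9007  0.3097 -1.0466] [ 0.62153474 -0.15789637  0.25163511] [0.27674771 0.76007336 0.56000939 0.17913314]
```

```bash
cat > ik.py <<'E'
from kin import *
z=np.load("kin.npz");p=z["p"];s=z["s"]
def orient(az,a):
    d=np.array([np.cos(az),np.sin(az),0]); zt=np.cos(a)*d-[0,0,np.sin(a)]; n=np.sin(a)*d+[0,0,np.cos(a)]
    return R.from_matrix(np.c_[np.cross(n,zt),n,zt])
def ik(X,M,q0):
    f=lambda q:np.r_[(fk(q,p,s)[0]-X)*5,(fk(q,p,s)[1].inv()*M).as_rotvec(),1e-3*(q-q0)]
    r=least_squares(f,np.clip(q0,lo+.01,hi-.01),bounds=(lo+.02,hi-.02)); e=f(r.x)
    return np.linalg.norm(e[:3])/5,np.linalg.norm(e[3:6]),r.x
if __name__=="__main__":
    q0=np.array([.323,.17,-.294,2.131,.901,.31,-1.047]); rng=np.random.default_rng(0)
    for a in(15,25,35,45):
      for r in(.55,.65,.75):
        A=np.radians(a); zt=.104*np.sin(A)+.0075*np.cos(A)+.002; out=[]
        for az in(-.27,-.9,-1.5,.4,1.0):
            X=[r*np.cos(-.27),r*np.sin(-.27),zt]
            b=min((ik(X,orient(az,A),q) for q in [q0]+[rng.uniform(lo,hi) for _ in range(3)]),key=lambda t:t[0]*5+t[1])
            out.append((az,round(b[0]*1000),round(b[1],3),b[2].round(2).tolist()) if b[0]<.01 and b[1]<.05 else (az,round(b[0]*1000),round(b[1],2)))
        print(a,r,*out,sep="\n   ")
E
timeout 500 python3 ik.py
```

```text
Traceback (most recent call last):
  File "ik.py", line 17, in <module>
    b=min((ik(X,orient(az,A),q) for q in [q0]+[rng.uniform(lo,hi) for _ in range(3)]),key=lambda t:t[0]*5+t[1])
  File "ik.py", line 17, in <genexpr>
    b=min((ik(X,orient(az,A),q) for q in [q0]+[rng.uniform(lo,hi) for _ in range(3)]),key=lambda t:t[0]*5+t[1])
           ~~^^^^^^^^^^^^^^^^^^
  File "ik.py", line 8, in ik
    r=least_squares(f,np.clip(q0,lo+.01,hi-.01),bounds=(lo+.02,hi-.02)); e=f(r.x)
ValueError: Initial guess is outside of provided bounds
```

```bash
sed -i 's/lo+.01,hi-.01/lo+.03,hi-.03/' ik.py; timeout 500 python3 ik.py
```

```text
15
   0.55
   (-0.27, 44, np.float64(0.33))
   (-0.9, 0, np.float64(0.0), [-0.83, 1.13, 0.45, 2.42, 1.97, 1.01, 2.57])
   (-1.5, 0, np.float64(0.0), [-0.75, 1.06, 0.4, 2.0, 1.04, 1.05, -2.94])
   (0.4, 0, np.float64(0.0), [0.81, 1.04, 0.03, 2.39, 4.4, 1.42, -2.94])
   (1.0, 0, np.float64(0.0), [1.64, 1.74, -1.39, 1.97, 0.51, 0.74, 1.35])
15
   0.65
   (-0.27, 24, np.float64(0.06))
   (-0.9, 0, np.float64(0.0), [-0.35, 1.01, 0.04, 2.25, 2.03, 1.33, 2.94])
   (-1.5, 0, np.float64(0.0), [-0.59, 1.07, 0.32, 1.81, 1.12, 1.14, -2.83])
   (0.4, 0, np.float64(0.0), [1.61, 1.82, -1.37, 2.22, 2.4, 0.3, -0.61])
   (1.0, 0, np.float64(0.0), [0.6, 1.06, 0.18, 1.77, -1.35, 1.53, 2.78])
15
   0.75
   (-0.27, 0, np.float64(0.0), [0.07, 1.02, 0.14, 2.29, 3.13, 1.47, 2.94])
   (-0.9, 0, np.float64(0.0), [-0.91, 1.36, 0.97, 2.06, 2.19, 0.45, 2.49])
   (-1.5, 0, np.float64(0.0), [0.09, 1.21, -0.62, 1.59, 1.7, 1.86, -2.79])
   (0.4, 0, np.float64(0.0), [-0.0, 1.26, 0.84, 2.03, 3.94, 1.9, 2.53])
   (1.0, 0, np.float64(0.0), [1.31, 1.67, -1.39, 1.55, 0.29, 0.81, 1.49])
25
   0.55
   (-0.27, 53, np.float64(
[... 2565 characters left out ...]
, 1.11, -1.84])
   (-0.9, 0, np.float64(0.0), [0.72, 1.15, -1.39, 2.19, 1.93, 1.69, -2.35])
   (-1.5, 0, np.float64(0.0), [-0.31, 0.7, 0.13, 1.86, 0.96, 0.9, -2.44])
   (0.4, 0, np.float64(0.0), [1.31, 0.96, -1.18, 2.17, 1.7, 0.19, -0.67])
   (1.0, 0, np.float64(0.0), [1.33, 1.26, -1.39, 1.84, 0.65, 0.76, 0.92])
45
   0.75
   (-0.27, 0, np.float64(0.0), [0.71, 0.71, -0.71, 2.13, 2.4, 0.53, -2.27])
   (-0.9, 0, np.float64(0.0), [0.55, 0.88, -0.95, 1.97, 1.83, 1.21, -2.32])
   (-1.5, 0, np.float64(0.0), [-0.25, 0.8, 0.14, 1.63, 0.89, 0.94, -2.28])
   (0.4, 0, np.float64(0.0), [1.16, 0.98, -1.1, 1.96, 1.18, 0.19, -0.17])
   (1.0, 0, np.float64(0.0), [0.62, 0.81, -0.14, 1.61, -0.87, 0.97, 2.12])
```

Run:
```python
from ik import *
q=np.array([.3225,.17,-.2936,2.1306,.9007,.3097,-1.0466])
X0=np.array([.6215,-.158,.2516])
for i in range(1,9):
    t=i/8; X=X0+t*(np.array([.57,-.11,.25])-X0)
    e,r,q=ik(X,orient(-.27-t*1.13,np.radians(51.5)),q); print("yaw",i,round(e*1e3,1),round(r,3),q.round(2))
for a,zz in((45,.22),(35,.19),(25,.16),(20,.12),(20,.08),(20,.045)):
    e,r,q=ik([.57,-.13,zz],orient(-1.4,np.radians(a)),q); print(a,round(e*1e3,1),round(r,3),q.round(2))
```

```text
yaw 1 0.0 0.0 [ 0.32  0.16 -0.29  2.15  0.86  0.28 -1.12]
yaw 2 0.0 0.0 [ 0.21  0.16 -0.25  2.14  1.    0.41 -1.43]
yaw 3 0.0 0.0 [ 0.13  0.18 -0.25  2.12  1.03  0.54 -1.63]
yaw 4 0.0 0.0 [ 0.06  0.2  -0.25  2.09  1.02  0.68 -1.78]
yaw 5 0.0 0.0 [ 0.01  0.24 -0.25  2.05  0.99  0.81 -1.9 ]
yaw 6 0.0 0.0 [-0.04  0.27 -0.25  2.01  0.95  0.93 -2.  ]
yaw 7 0.0 0.0 [-0.08  0.31 -0.24  1.95  0.9   1.04 -2.1 ]
yaw 8 0.0 0.0 [-0.11  0.35 -0.23  1.9   0.84  1.14 -2.19]
45 0.0 0.0 [-0.16  0.41 -0.19  1.96  0.99  1.13 -2.35]
35 0.0 0.0 [-0.27  0.53 -0.14  2.    1.14  1.21 -2.58]
25 0.0 0.0 [-0.37  0.67 -0.09  2.02  1.24  1.3  -2.77]
20 0.0 0.0 [-0.42  0.8  -0.06  2.02  1.28  1.34 -2.9 ]
20 0.0 0.0 [-0.51  0.87  0.07  2.01  1.26  1.24 -2.94]
20 0.0 0.0 [-0.65  0.96  0.26  2.    1.19  1.08 -2.94]
```

```bash
python3 -m creep '[[-1,-10,10,0,0,0,-0.16],[-1,-10,10,0,0,0,-0.16],[-1,-10,10,0,0,0,-0.16],[-1,-10,10,0,0,0,-0.16],[-1,-10,10,0,0,0,-0.16]]' >/dev/null
python3 -m creep '[[-1,0,0,0,0,0,-0.16],[-1,0,0,0,0,0,-0.16],[-1,0,0,0,0,0,0]]'
python3 - <<'E'
from ik import *
from station import *
o=get_obs();w=o['tool_rot'];M=R.from_quat([w[1],w[2],w[3],w[0]]).as_matrix();print(o['q'].round(2),"tool z",M[:,2].round(3),"knob",M[:,1].round(3))
E
```

```text
t: 7.62
eef_pos: [0.5771, -0.1084, 0.253]
tool_rot: [0.329, 0.941, 0.079, 0.008]
contact_force: [-0.0, 0.2, -1.9]
gripper_width: 0.146
grasp_force: 88.7
[-0.09  0.36 -0.23  1.86  0.79  1.22 -2.11] tool z [ 0.067 -0.618 -0.784] knob [ 0.144 -0.771  0.62 ]
```

```bash
cat > want.py <<'E'
from ik import *
from station import *
import sys
def want(az,a,n):
    w=get_obs()['tool_rot'];M=R.from_quat([w[1],w[2],w[3],w[0]])
    v=(orient(az,np.radians(a))*M.inv()).as_rotvec(); print(v.round(3),"per row",n,(v/n).round(3))
if __name__=="__main__": want(float(sys.argv[1]),float(sys.argv[2]),int(sys.argv[3]))
E
python3 want.py -1.35 22 5; python3 want.py -1.25 22 5
```

```text
[-0.501 -0.133  0.074] per row 5 [-0.1   -0.027  0.015]
[-0.495 -0.158  0.171] per row 5 [-0.099 -0.032  0.034]
```

```bash
python3 -m creep '[[-1,0,-2,-32,-0.1,-0.027,0.015],[-1,0,-2,-32,-0.1,-0.027,0.015],[-1,0,-2,-32,-0.1,-0.027,0.015],[-1,0,-2,-32,-0.1,-0.027,0.015],[-1,0,-2,-32,-0.1,-0.027,0.015]]'
python3 -m creep '[[-1,0,0,0,0,0,0]]'
python3 want.py -1.35 22 1
python3 - <<'E'
from h import *
print(get_obs()['q'].round(2))
im,d,K,C,p=grab("scene"); im2=grab("side")[0]
cv2.imwrite("pics/s4.png",np.hstack([cv2.resize(im[120:340,130:390],None,fx=1.5,fy=1.5),cv2.resize(im2[100:320,170:430],None,fx=1.5,fy=1.5)])[...,::-1])
E
```

```text
t: 8.25
eef_pos: [0.5762, -0.1192, 0.0929]
tool_rot: [0.556, 0.824, 0.092, 0.064]
contact_force: [0.2, -0.4, -1.6]
gripper_width: 0.142
grasp_force: 88.8
t: 8.38
eef_pos: [0.5737, -0.1189, 0.0892]
tool_rot: [0.555, 0.824, 0.096, 0.059]
contact_force: [0.1, -0.9, -1.7]
gripper_width: 0.143
grasp_force: 89.1
[ 0.    -0.009 -0.005] per row 1 [ 0.    -0.009 -0.005]
[-0.37  0.81 -0.1   2.02  1.27  1.34 -2.83]
```

View pics/s4.png

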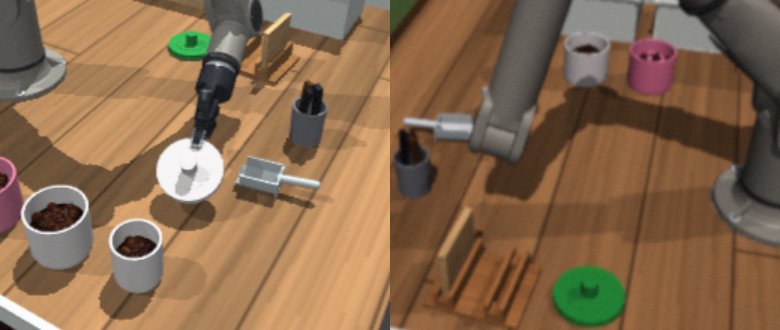

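Left half: the lid hangs knob up at (190,170) over clear bench, with the scoop at (280,178) and the narrow tub at (137,255) clear of it. Now I lower it until the far edge touches.

```bash
python3 -m creep '[[-1,0,0,-15,0,0,0],[-1,0,0,-15,0,0,0],[-1,0,0,-8,0,0,0],[-1,0,0,0,0,0,0]]'
python3 -m creep '[[-1,0,0,-4,0,0,0],[-1,0,0,-3,0,0,0],[-1,0,0,0,0,0,0]]'
```

```text
t: 8.98
eef_pos: [0.5762, -0.1199, 0.0552]
tool_rot: [0.556, 0.824, 0.091, 0.063]
contact_force: [0.0, 0.2, -0.7]
gripper_width: 0.139
grasp_force: 89.1
t: 9.35
eef_pos: [0.5766, -0.1197, 0.0491]
tool_rot: [0.556, 0.824, 0.091, 0.064]
contact_force: [-0.5, 1.6, 1.8]
gripper_width: 0.138
grasp_force: 93.6
```

```bash
python3 -m creep '[[-1,0,2,-4,-0.05,-0.011,0],[-1,0,2,-5,-0.05,-0.011,0],[-1,0,0,0,0,0,0]]'
python3 -m creep '[[-0.45,0,0,0,0,0,0],[-0.45,0,0,0,0,0,0],[-0.45,0,0,0,0,0,0]]'
```

```text
t: 9.72
eef_pos: [0.5762, -0.1154, 0.0393]
tool_rot: [0.598, 0.794, 0.088, 0.067]
contact_force: [-1.0, 2.3, 1.1]
gripper_width: 0.143
grasp_force: 94.0
t: 10.1
eef_pos: [0.5765, -0.1159, 0.04]
tool_rot: [0.597, 0.795, 0.087, 0.068]
contact_force: [-0.6, 0.7, -0.9]
gripper_width: 0.276
grasp_force: 0.4
```

```bash
python3 -m creep '[[-0.45,-3,12,0,0,0,0],[-0.45,-4,18,0,0,0,0],[-0.45,-6,25,0,0,0,0],[-0.45,-8,40,10,0,0,0],[-0.45,0,0,0,0,0,0]]'
python3 - <<'E'
from h import *
print(get_obs()['q'].round(2))
im,d,K,C,p=grab("scene"); cv2.imwrite("pics/s5.png",cv2.resize(im[150:350,130:390],None,fx=2,fy=2)[...,::-1])
w=pts(d,K,C); hsv=cv2.cvtColor(im,cv2.COLOR_RGB2HSV); m=(hsv[...,1]<50)&(hsv[...,2]>120)
P=w[m]; P=P[np.isfinite(P).all(1)]; P=P[(P[:,0]>.45)&(P[:,0]<.64)&(P[:,1]>-.28)&(P[:,1]<-.03)&(P[:,2]>.004)]
print(len(P),np.percentile(P,[2,50,98],0).round(4).tolist())
E
```

```text
t: 10.72
eef_pos: [0.5557, -0.0143, 0.049]
tool_rot: [0.595, 0.796, 0.09, 0.07]
contact_force: [1.1, -0.4, -0.9]
gripper_width: 0.276
grasp_force: 0.0
[-0.57  0.96 -0.1   1.93  1.14  1.46 -2.94]
1100 [[0.5314, -0.2108, 0.0061], [0.5909, -0.1613, 0.0146], [0.6373, -0.0955, 0.0444]]
```

View pics/s5.png

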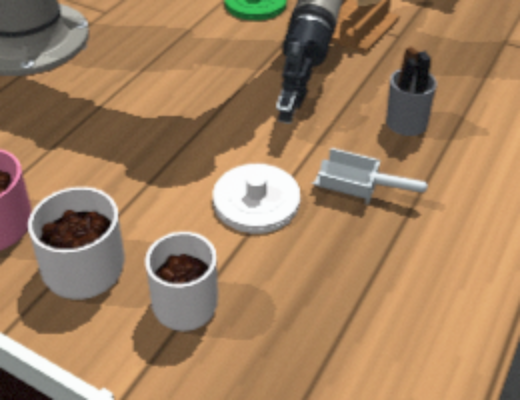

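The lid lies flat and knob up at (256,196), let go. I raise the tool and turn it to point down.

```bash
python3 -m creep '[[-0.2,0,20,40,0.05,0.01,0],[0,0,0,50,0.176,0.038,0],[0,0,0,50,0.176,0.038,0],[0,0,-20,30,0.176,0.038,0],[0,0,-30,20,0.176,0.038,0]]' >/dev/null
python3 -m creep '[[0,0,-30,0,0.176,0.038,0],[0,0,-30,0,0.176,0.038,0],[0,0,0,0,0.1,0.02,0],[0,0,0,0,0,0,0]]'
python3 want.py -1.35 90 1
python3 - <<'E'
from h import *
print(get_obs()['q'].round(2))
im,d,K,C,p=grab("wrist"); np.savez("w6.npz",im=im,d=d,K=K,C=C); cv2.imwrite("pics/w6.png",im[...,::-1])
E
```

```text
t: 11.9
eef_pos: [0.5546, -0.1134, 0.2393]
tool_rot: [0.03, 0.994, 0.102, 0.008]
contact_force: [0.3, -0.2, -0.2]
gripper_width: 0.498
grasp_force: 0.0
[0.057 0.022 0.015] per row 1 [0.057 0.022 0.015]
[ 0.28  0.29 -0.27  1.82  0.15  1.02 -1.42]
```

View pics/w6.png

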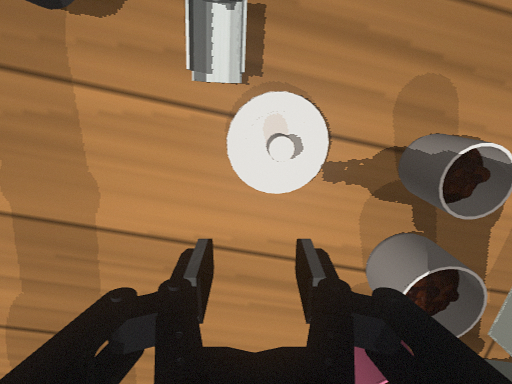

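The lid's disc is at (278,142) with the knob top at (281,148). The narrow tub is at (460,175) and the wide tub at (430,285).

```bash
cat > lid.py <<'E'
from h import *
def circ(x,y):
    A=np.c_[x,y,np.ones_like(x)]; s=np.linalg.lstsq(A,x*x+y*y,rcond=None)[0]
    return s[0]/2,s[1]/2,np.sqrt(s[2]+s[0]**2/4+s[1]**2/4)
z=np.load("w6.npz"); w=pts(z["d"],z["K"],z["C"]); hsv=cv2.cvtColor(z["im"],cv2.COLOR_RGB2HSV)
m=((hsv[...,1]<60)&(hsv[...,2]>100)).astype(np.uint8); m[:85]=0; m[200:]=0; m[:,:210]=0; m[:,345:]=0
P=w[m>0]; P=P[np.isfinite(P).all(1)]
Q=P[(P[:,2]>.009)&(P[:,2]<.022)]; T=P[P[:,2]>.038]
print("plate z",np.median(Q[:,2]),"bbox",np.percentile(Q,[.5,99.5],0).round(4).tolist(),"knob",len(T),T.mean(0).round(4),np.percentile(T,[2,98],0).round(4).tolist())
# disc outline cast onto plane at plate top
c=max(cv2.findContours(m,cv2.RETR_EXTERNAL,cv2.CHAIN_APPROX_NONE)[0],key=cv2.contourArea)[:,0]
K,C=z["K"],z["C"]; r=np.c_[(c[:,0]-K[0,2])/K[0,0],-(c[:,1]-K[1,2])/K[1,1],-np.ones(len(c))]@C[:3,:3].T
h=np.median(Q[:,2]); X=C[:3,3]+r*((h-C[2,3])/r[:,2])[:,None]; print("outline",np.round(circ(X[:,0],X[:,1]),4))
n=np.linalg.svd(Q-Q.mean(0),full_matrices=False)[2][2]; print("normal",n.round(3)); print(get_obs()['eef_pos'])
# tubs from this view
for k,(a,b,cc,d) in dict(nar=(395,125,512,222),wide=(362,228,492,345)).items():
    mm=(hsv[b:d,a:cc,1]<50)&(hsv[b:d,a:cc,2]>90); P=w[b:d,a:cc][mm]; P=P[np.isfinite(P).all(1)]; t=.0945 if k=="wide" else .09
    P=P[(P[:,2]>t-.006)&(P[:,2]<t+.006)]; print(k,len(P),np.round(circ(P[:,0],P[:,1]),4),np.median(P[:,2]))
E
python3 lid.py
```

```text
plate z 0.01594930055627297 bbox [[0.5258, -0.2099, 0.0112], [0.6444, -0.0909, 0.0183]] knob 550 [ 0.5851 -0.15    0.0453] [[0.5716, -0.1637, 0.0401], [0.598, -0.1369, 0.0469]]
outline [ 0.5849 -0.15    0.0613]
normal [0.001 0.003 1.   ]
[ 0.55462083 -0.11088001  0.23904636]
nar 828 [ 0.5961 -0.352   0.0396] 0.09037344662806279
wide 622 [ 0.4463 -0.3687  0.0529] 0.09520670975595086
```

```bash
python3 -m creep '[[0.3,15,-20,-40,0.057,0.022,0.015],[0.3,15,-19,-40,0,0,0],[0.3,0,0,-40,0,0,0],[0.3,0,0,0,0,0,0]]'
python3 want.py -1.35 90 1
```

```text
t: 12.45
eef_pos: [0.5826, -0.1459, 0.1162]
tool_rot: [-0.001, 0.993, 0.115, -0.003]
contact_force: [-0.1, 0.3, 0.9]
gripper_width: 0.646
grasp_force: 0.0
[-0.002 -0.006 -0.01 ] per row 1 [-0.002 -0.006 -0.01 ]
```

```bash
python3 -m creep '[[0.3,2,-4,-30,0,0,0],[0.3,0,0,-30,0,0,0],[0.3,0,0,-25,0,0,0],[0.3,0,0,-9,0,0,0],[0.3,0,0,0,0,0,0]]'
python3 -m creep '[[-1,0,0,0,0,0,0],[-1,0,0,0,0,0,0],[-1,0,0,0,0,0,0],[-1,0,0,0,0,0,0]]' 60
python3 want.py -1.35 90 1
```

```text
t: 13.08
eef_pos: [0.5879, -0.1521, 0.0265]
tool_rot: [-0.0, 0.993, 0.114, 0.001]
contact_force: [-0.2, 0.1, 0.8]
gripper_width: 0.65
grasp_force: 0.0
t: 13.58
eef_pos: [0.5884, -0.1529, 0.0274]
tool_rot: [-0.0, 0.994, 0.113, 0.002]
contact_force: [-0.9, 1.6, 6.1]
gripper_width: 0.325
grasp_force: 58.6
[-0.001  0.004 -0.006] per row 1 [-0.001  0.004 -0.006]
```

```bash
python3 -m creep '[[-1,0,0,15,0,0,0],[-1,0,0,35,0,0,0],[-1,0,0,45,0,0,0],[-1,0,0,45,0,0,0],[-1,-18,-30,10,0,0,0]]' >/dev/null
python3 -m creep '[[-1,-30,-47,0,0,0,0],[-1,-30,-47,0,0,0,0],[-1,-30,-47,0,0,0,0],[-1,-30,-47,0,0,0,0],[-1,0,0,0,0,0,0]]'
cat > rel.py <<'E'
from h import *
import sys
from lidfit import circ
E
cat > look.py <<'E'
from h import *
def circ(x,y):
    A=np.c_[x,y,np.ones_like(x)]; s=np.linalg.lstsq(A,x*x+y*y,rcond=None)[0]
    return s[0]/2,s[1]/2,np.sqrt(s[2]+s[0]**2/4+s[1]**2/4)
E=get_obs()['eef_pos']; print("tcp",E.round(4),get_obs()['q'].round(2))
for n in("scene","side","wrist"):
    im,d,K,C,p=grab(n); np.savez(n+"_now.npz",im=im,d=d,K=K,C=C); cv2.imwrite(f"pics/{n}_now.png",im[...,::-1])
    w=pts(d,K,C); hsv=cv2.cvtColor(im,cv2.COLOR_RGB2HSV); m=(hsv[...,1]<50)&(hsv[...,2]>90)&np.isfinite(w).all(2)
    P=w[m]; lidz=E[2]-.0265+.0
    L=P[(abs(P[:,0]-E[0])<.075)&(abs(P[:,1]-E[1])<.075)&(P[:,2]>lidz-.003)&(P[:,2]<lidz+.022)]
    print(n,"lid",len(L), *( [np.percentile(L,[1,99],0).round(4).tolist(),"bbox centre",((np.percentile(L,1,0)+np.percentile(L,99,0))/2).round(4)] if len(L)>50 else []))
    for k,c,t in(("wide",(.447,-.369),.0947),("nar",(.597,-.351),.090)):
        Q=P[(np.hypot(P[:,0]-c[0],P[:,1]-c[1])<.075)&(abs(P[:,2]-t)<.006)]
        if len(Q)>40: print(n,k,len(Q),np.round(circ(Q[:,0],Q[:,1]),4))
    T=L[(L[:,2]>lidz+.0135)]
    if len(T)>50: nn=np.linalg.svd(T-T.mean(0),full_matrices=False)[2][2]; print("  normal",(nn*np.sign(nn[2])).round(3),"z",np.median(T[:,2]).round(4))
E
python3 look.py
```

```text
t: 14.82
eef_pos: [0.4448, -0.3768, 0.1765]
tool_rot: [0.001, 0.994, 0.108, -0.0]
contact_force: [-0.1, 0.6, -0.9]
gripper_width: 0.326
grasp_force: 59.4
tcp [ 0.4448 -0.3768  0.1765] [ 0.74  0.39 -0.18  1.83  0.09  0.93 -0.84]
scene lid 1383 [[0.3883, -0.4388, 0.1494], [0.5049, -0.3197, 0.1671]] bbox centre [ 0.4466 -0.3793  0.1582]
scene wide 152 [ 0.4489 -0.3704  0.0523]
scene nar 207 [ 0.5983 -0.3532  0.0398]
  normal [ 0.003 -0.002  1.   ] z 0.1644
side lid 516 [[0.3836, -0.4296, 0.1484], [0.5012, -0.3098, 0.1677]] bbox centre [ 0.4424 -0.3697  0.1581]
side wide 70 [ 0.4459 -0.3666  0.0524]
side nar 74 [ 0.5962 -0.3499  0.0396]
  normal [-0.002  0.     1.   ] z 0.1646
wrist lid 24255 [[0.3888, -0.4298, 0.1596], [0.5058, -0.3139, 0.1666]] bbox centre [ 0.4473 -0.3718  0.1631]
wrist nar 994 [ 0.5955 -0.3531  0.0393]
  normal [0.    0.001 1.   ] z 0.1648
```

View pics/wrist_now.png

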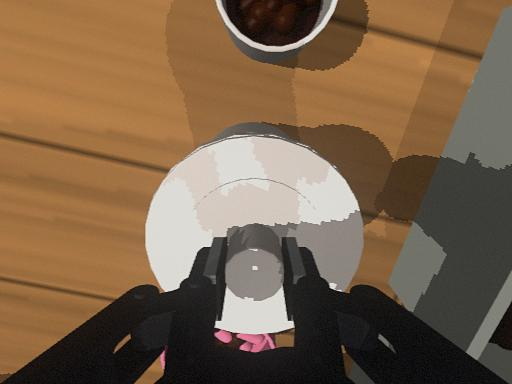

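The held lid is level and centred at (253,235) and the narrow tub is at (277,15). I fit the disc centre in each view.

```bash
cat > disc.py <<'E'
from h import *
from scipy.optimize import least_squares
E=get_obs()['eef_pos']; print("tcp",E.round(4))
zt=E[2]-.0265+.0148
for n in("scene","side","wrist"):
    z=np.load(n+"_now.npz"); w=pts(z["d"],z["K"],z["C"]); hsv=cv2.cvtColor(z["im"],cv2.COLOR_RGB2HSV)
    m=(hsv[...,1]<50)&(hsv[...,2]>90)&np.isfinite(w).all(2)
    P=w[m]; L=P[(np.hypot(P[:,0]-E[0],P[:,1]-E[1])<.08)&(abs(P[:,2]-zt)<.004)][:,:2].astype(np.float32)
    H=cv2.convexHull(L)[:,0]; 
    r=least_squares(lambda c:np.hypot(H[:,0]-c[0],H[:,1]-c[1])-c[2],[E[0],E[1],.062],loss="soft_l1",f_scale=.0007)
    print(n,len(H),r.x.round(4))
E
python3 disc.py
```

```text
tcp [ 0.4498 -0.3705  0.1763]
scene 30 [ 0.444  -0.3779  0.0615]
side 20 [ 0.4442 -0.3709  0.062 ]
wrist 50 [ 0.4457 -0.3722  0.0617]
```

```bash
python3 look.py | grep -E "tcp|lid"; python3 disc.py
python3 - <<'E'
from h import *
E=[]
for i in range(6): read_camera("side"); E.append(get_obs()['eef_pos'])
print(np.round(E,4).tolist(),np.mean(E,0).round(4))
E
```

```text
tcp [ 0.4498 -0.3705  0.1763] [ 0.73  0.39 -0.19  1.83  0.09  0.93 -0.84]
scene lid 1368 [[0.3935, -0.4323, 0.1493], [0.5097, -0.3136, 0.1669]] bbox centre [ 0.4516 -0.373   0.1581]
side lid 525 [[0.387, -0.422, 0.1485], [0.5064, -0.305, 0.1683]] bbox centre [ 0.4467 -0.3635  0.1584]
wrist lid 24248 [[0.3903, -0.4277, 0.159], [0.5074, -0.3119, 0.1662]] bbox centre [ 0.4489 -0.3698  0.1626]
tcp [ 0.4504 -0.3697  0.1759]
scene 37 [ 0.4488 -0.3714  0.0615]
side 21 [ 0.4473 -0.3678  0.0614]
wrist 60 [ 0.4473 -0.3701  0.0617]
[[0.4502, -0.3699, 0.1758], [0.4501, -0.3701, 0.1757], [0.4499, -0.3703, 0.1756], [0.4498, -0.3705, 0.1756], [0.4496, -0.3707, 0.1756], [0.4495, -0.3709, 0.1755]] [ 0.4499 -0.3704  0.1756]
```

```bash
python3 -m creep '[[-1,-1,0,-15,0,0,0],[-1,0,0,-15,0,0,0],[-1,0,0,-12,0,0,0],[-1,0,0,-6,0,0,0],[-1,0,0,0,0,0,0]]'
python3 -m creep '[[-1,0,0,0,0,0,0],[-1,0,0,0,0,0,0],[-1,0,0,0,0,0,0]]'; python3 look.py;python3 disc.py
```

```text
t: 16.05
eef_pos: [0.4481, -0.3711, 0.127]
tool_rot: [-0.001, 0.994, 0.113, 0.0]
contact_force: [0.2, -0.5, -1.7]
gripper_width: 0.321
grasp_force: 59.5
t: 16.42
eef_pos: [0.4485, -0.3713, 0.128]
tool_rot: [-0.0, 0.994, 0.113, 0.001]
contact_force: [-0.2, 0.3, -2.2]
gripper_width: 0.324
grasp_force: 59.5
tcp [ 0.4485 -0.3713  0.128 ] [ 0.72  0.45 -0.18  1.87  0.1   0.83 -0.85]
scene lid 1303 [[0.3929, -0.433, 0.1007], [0.5082, -0.315, 0.1184]] bbox centre [ 0.4506 -0.374   0.1096]
scene nar 210 [ 0.5982 -0.3534  0.0397]
  normal [-0.    -0.004  1.   ] z 0.1158
side lid 511 [[0.3864, -0.4279, 0.1008], [0.503, -0.307, 0.1204]] bbox centre [ 0.4447 -0.3674  0.1106]
side wide 44 [ 0.4453 -0.3675  0.0539]
side nar 73 [ 0.5967 -0.3486  0.0404]
  normal [-0.006  0.005  1.   ] z 0.1163
wrist lid 24222 [[0.3883, -0.4294, 0.1108], [0.5053, -0.3135, 0.118]] bbox centre [ 0.4468 -0.3714  0.1144]
wrist nar 1149 [ 0.5954 -0.3529  0.0392]
  normal [0.001 0.001 1.   ] z 0.1162
tcp [ 0.4484 -0.3713  0.1278]
scene 36 [ 0.4476 -0.3727  0.0611]
side 22 [ 0.4452 -0.3686  0.0618]
wrist 60 [ 0.4453 -0.3718  0.0616]
```

```bash
python3 -m creep '[[-1,0,1,-4,0,0,0],[-1,0,0,-4,0,0,0],[-1,0,0,0,0,0,0],[-1,0,0,0,0,0,0]]'
python3 -m creep '[[-1,0,0,-3,0,0,0],[-1,0,0,0,0,0,0]]'
```

```text
t: 17.08
eef_pos: [0.4483, -0.3702, 0.1195]
tool_rot: [-0.0, 0.994, 0.113, 0.001]
contact_force: [1.4, 0.3, -2.2]
gripper_width: 0.324
grasp_force: 59.5
t: 17.32
eef_pos: [0.4481, -0.3701, 0.1164]
tool_rot: [-0.001, 0.994, 0.113, 0.001]
contact_force: [0.5, 0.7, -1.3]
gripper_width: 0.323
grasp_force: 59.5
```

The skirt is past the rim without any force, so I lower it to the seat.

```bash
python3 -m creep '[[-1,0,0,-2,0,0,0],[-1,0,0,-2,0,0,0],[-1,0,0,0,0,0,0]]'
python3 -m creep '[[-1,0,0,-1,0,0,0],[-1,0,0,0,0,0,0]]'
```

```text
t: 17.7
eef_pos: [0.4483, -0.3702, 0.1125]
tool_rot: [-0.0, 0.994, 0.113, 0.001]
contact_force: [0.1, -0.1, -1.4]
gripper_width: 0.329
grasp_force: 59.6
t: 17.95
eef_pos: [0.4483, -0.3703, 0.1124]
tool_rot: [-0.0, 0.994, 0.113, 0.001]
contact_force: [-2.2, 1.2, 6.0]
gripper_width: 0.324
grasp_force: 60.2
```

```bash
python3 -m creep '[[0,0,0,0,0,0,0],[0.3,0,0,0,0,0,0],[0.3,0,0,0,0,0,0]]'
python3 -m creep '[[0.3,0,0,20,0,0,0],[0.3,0,0,40,0,0,0],[0.3,0,0,50,0,0,0],[0.3,40,60,20,0,0,0],[0.3,50,60,0,0,0,0]]'
python3 - <<'E'
from h import *
ims=[]
for n in("scene","side"):
    im,d,K,C,p=grab(n); a,b,c,e=(100,210,260,330) if n=="scene" else (210,90,370,210)
    ims.append(cv2.resize(im[b:e,a:c],None,fx=2.5,fy=2.5))
    w=pts(d,K,C); P=w[np.isfinite(w).all(2)]; P=P[np.hypot(P[:,0]-.4465,P[:,1]+.3693)<.06]
    for k,l,h in(("plate",.094,.106),("knob",.124,.135)):
        T=P[(P[:,2]>l)&(P[:,2]<h)]; H=cv2.convexHull(T[:,:2].astype(np.float32))[:,0]; N=np.linalg.svd(T-T.mean(0),full_matrices=False)[2][2]
        print(n,k,len(T),T.mean(0).round(4),np.percentile(T,[2,98],0).round(4).tolist(),N.round(3))
cv2.imwrite("pics/end.png",np.hstack(ims)[...,::-1])
E
```

```text
t: 18.32
eef_pos: [0.4483, -0.3702, 0.1116]
tool_rot: [-0.0, 0.994, 0.113, 0.001]
contact_force: [-0.5, -0.3, -0.2]
gripper_width: 0.647
grasp_force: 0.0
t: 18.95
eef_pos: [0.523, -0.2723, 0.2406]
tool_rot: [0.001, 0.994, 0.112, 0.003]
contact_force: [1.0, -0.2, 0.6]
gripper_width: 0.65
grasp_force: 0.0
scene plate 1188 [ 0.4505 -0.3737  0.0992] [[0.3926, -0.4242, 0.0964], [0.5015, -0.3159, 0.1022]] [0.001 0.001 1.   ]
scene knob 98 [ 0.4482 -0.3721  0.1285] [[0.4338, -0.3849, 0.1249], [0.4611, -0.3581, 0.1311]] [-0.004  0.025 -1.   ]
side plate 378 [ 0.4448 -0.3618  0.099 ] [[0.392, -0.4194, 0.0946], [0.4997, -0.3137, 0.1035]] [-0.001  0.003  1.   ]
side knob 32 [ 0.4451 -0.3656  0.1282] [[0.4326, -0.3791, 0.125], [0.4579, -0.353, 0.133]] [0.007 0.025 1.   ]
```

View pics/end.png

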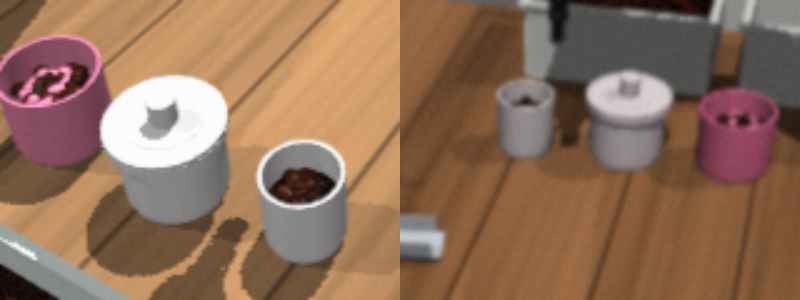

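The lid sits level on the wide tub (left half (165,120), right half (630,98)). Its plate top is at about 99 mm, so it is fully seated. The other tubs have not moved.

```bash
python3 -m creep '[[0.3,0,0,0,0,0,0],[0.3,0,0,0,0,0,0]]' | head -2; python3 -c "
from station import *
print(hand_in())"
```

```text
t: 19.3
eef_pos: [0.5206, -0.2736, 0.2379]
the job is handed in; nothing more can be done
None
```

The lid was laid flat on the bench knob up, released, picked up again and lowered onto the wide tub; the last pictures show it level and fully down, and I handed the job in at about 19 s without seeing a verdict.

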